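# Set a fired tile on the register stops of a tile-printing base

### The arm

A 6-joint arm with a two-finger parallel gripper is mounted at the origin on the work surface. World frame = base frame: x ahead of the robot, y to its left, z up, the work surface at z = 0. Lengths are in m, angles in rad, forces in N, time in s.
With the tool pointing down it reaches from about 0.4 to 0.825 m from the base axis. Payload 7 kg.
Tool frame: the origin (TCP) lies at the very end of the fingers, on their centre line; the grasp point (between the pads) lies 19 mm behind it; z points along the fingers, y is the line along which they close (so a half turn about z gives the same grasp; the last joint's range is limited). The gripper opens to 85 mm and grips with 20 to 120 N. Pads are 22 mm wide; open, the fingers measure 114 mm over their backs; the gripper's body (76 mm by 85 mm) begins 54 mm behind the grasp point. The pads swing forward as they close: fully open they stand 13 mm farther back than shut.
Start: joints at [1.504, 0.359, 0.012, 0, -1.224, -0.288], TCP at [0.235, 0.633, 0.231] pointing down, gripper open.
Joint ranges: [-3.07, 3.07], [-1.43, 2.12], [-1.02, 1.25], [-3.03, 1.67], [-3.05, -0], [-3.03, 3.03]. Speed limits (rad/s): [2.39, 2.39, 3.01, 3.14, 3.14, 3.14].

### API

Orientations are given as a rotation vector (axis times angle).
In Python, from rig import manip gives the robot as it stands. The module is installed in compiled form; this text tells all that it offers. Calls block until the motion is done:
- manip.goto(position, orientation): joint-space move of the TCP to a pose.
- manip.servo_line(position, max_speed=0.15, orientation=None): straight line of the TCP; orientation=None keeps the orientation; max_speed is the mean speed in m/s.
- manip.movej(angles): joint-space move.
- manip.set_gripper(opening, f_grip=None): finger opening in m; f_grip is the grip in N (None keeps the last); returns when the fingers have stopped.
- manip.wait(seconds).
- manip.inverse_kinematics(position, orientation): joint angles nearest the present ones, or None.
- manip.get_state(): the state.
- manip.snapshot(name): name is "scene" or "top" or "wrist"; returns the picture (420x560x3 uint8, red, green, blue); there is no depth.
- manip.calibration(name): a dict with "camera_matrix" (3x3 intrinsics, pixels), "R" (3x3) and "t" (3): a world point X has camera coordinates R X + t. Camera axes: x right, y down, z forward; pixel columns grow to the right and rows downward; lengths in m; the calibration is good to about 2 mm. A picture is of the moment at which its call begins: read the wrist's pose just before it. calibration takes no time and is no camera call; for the wrist camera it gives the pose at the moment of the call.
A pose or a line that the arm cannot do raises manip.Unreachable and nothing moves.
- manip.job_done(): hands the job in; it is judged then, once.
The state is a dict: "time_s": time; "q": joint angles; "joint_vel": joint speeds; "joint_torque": joint torques, N m; "position": TCP position; "tcp_rot": TCP orientation; "contact_force": force on the tool from outside, world axes, zero at the start; "moment": the same for the moment, N m; "width": finger opening in m; "gripper_force": force on a finger pad.
Only numpy, scipy, OpenCV 4.12 (cv2) and the standard library are available. Lean on these libraries where they do the work, as an engineer would, in place of code of your own. Each camera call takes 0.05 s, during which the arm holds its last target. There are 200 camera calls.

### The job

Slide the blue tile straight up out of the tile rack and lay it on the white screen-printing base, blue face up, lowering it all the way down rather than letting it fall over. Then push it fully home, snug against both back stops and the side stop, ready to be printed. Leave the screen raised, and the other tiles, the vase, the glaze jar and the ink pot where they stand.

Things in the scene. Friction and masses are not known exactly. Their poses are not given: they have to be found in the camera images.
- tile_blue: The blue tile: square fired tile 110 x 110 x 9 mm, about 0.2 kg, one face glazed blue, the other bare reddish clay. Origin at its very centre; x is the outward normal of the blue face (faces at x = +-4.5 mm), y and z run along its edges (at +-55 mm). At the start it stands on edge in the rack, z up, the blue face looking along the rack's +x, away from the robot.
- rack: Fixed wooden tile rack, 215 (x) x 150 (y) x 73 mm high. Origin: centre of its underside; x runs across the tiles, y along their width. The tiles stand on its 8 mm base board, top edges 118 mm above the table, colours in any order, one in each of four slots at x = -67.5, -22.5, 22.5, 67.5 mm. Between the cheeks the tiles' faces are free.
- rack_rim (a point): Centre of the rack at the height of its cheeks' tops, 73 mm above the table; axes as the rack. The two upright cheeks (y = +-49.5 to +-67.5 mm) have vertical slots 14 mm wide and 8 mm deep, open at the top, that hold each tile by its two side edges only; the tile stands 45 mm proud of them.
- station: Fixed screen-printing base: white board 260 (x) x 240 (y) x 18 mm; its bed is 18 mm above the table. Origin: centre of its underside; x points away from the robot, to the hinges of the raised screen. Low steel stops stand on the bed. The -x and -y sides of the tile's place are open. Two hinge feet, 10 mm high, at x = 108 to 128 mm.
- back_stops (a point): On the bed, midway between the two back stops, in the plane of their working faces, which look to -x of the base (x = 50 mm in the base's frame); axes as the base. Each stop is a steel tab 24 mm wide and 6 mm high, centred 35 mm to either side of this point.
- side_stop (a point): On the bed at the middle of the side stop's working face, which looks to -y of the base (y = 55, x = 0 mm in the base's frame); a steel tab 24 mm wide, 6 mm high.
- home (a point): Where the centre of the tile lies when it is flat and touches all three stops: x = -5, y = 0, z = 22.5 mm in the base's frame; axes as the base. The tile is then square to the board.
- screen (a joint): Hinge of the wood-framed mesh screen (220 wide, 227 mm long, 18 mm thick) on the printing base; axis along the base's y at x = 118, z = 32 mm. 0 = lowered over the bed, positive = raised (rad); it starts raised, leaning back away from the bed (1.8 to 2.1), and stays where it is left. Not to be moved.
- tile_white: Tile of the same size and axes as the blue one, white face. Stays in the rack.
- tile_green: Tile of the same size and axes, dark green face. Stays in the rack.
- tile_yellow: Tile of the same size and axes, yellow face. Stays in the rack.
- vase: Bystander: blue-glazed vase, up to 84 mm across, 150 mm tall, standing between rack and printing base on the near side; origin at the centre of its underside.
- glaze_jar: Bystander: green glass jar with white lid, 72 mm across, 110 mm tall, standing beyond the vase; origin at the centre of its underside.
- ink_pot: Bystander: small blue pot with black lid, 48 mm across, 55 mm tall, standing on the printing base near its (-x, +y) corner, about 95 mm to -x and 88 mm to +y of the base's centre; origin at the centre of its underside.
Mind the look-alikes: they are no part of the job. What is shaped like the tile_blue but pink or red is not meant.

How it is judged:
On the way:
1. the blue tile has been drawn up clear of the rack, still upright (height (world z) of tile_blue above 0.135 m and angle between tile_blue's own z axis and vertical below 0.3 rad and contact force between tile_blue and rack below 0.05 N), for 0.1 s.
At the end, for the whole second after the job is handed in: The blue tile lies flat on the bed of the printing base, blue face up (within 0.05 rad), its centre within 3.5 mm of where it touches the back stops and the side stop and not riding up on them, square to the board within 0.035 rad, at rest; the screen is still raised (above 1.6 rad) (angle between tile_blue's own x axis and vertical below 0.05 rad and z of tile_blue in the frame of station between 0.02 and 0.0255 m and x of tile_blue in the frame of station between -0.0085 and -0.003 m and y of tile_blue in the frame of station between -0.0035 and 0.002 m and (angle between the z axis of tile_blue and the x axis of station, either way round below 0.035 rad or angle between the z axis of tile_blue and the y axis of station, either way round below 0.035 rad) and linear speed of tile_blue below 0.01 m/s and value of joint screen above 1.6 rad).
It fails at once if the blue tile falls over instead of being lowered (it turns faster than 9 rad/s) (angular speed of tile_blue above 9 rad/s).
It fails at once if another tile is shifted by more than 20 mm (distance of any of tile_white, tile_green, tile_yellow from where it was at the start of the episode above 0.02 m).
It fails at once if a bystander is shifted by more than 20 mm (distance of any of vase, glaze_jar, ink_pot from where it was at the start of the episode above 0.02 m).
It fails at once if the raised screen is swung down below 1.6 rad (value of joint screen below 1.6 rad).
It also fails if it takes over 72 s, if anything falls off the work surface, if the arm or the gripper's body presses on something with over 40 N, if the wrist force passes 120 N, or if a joint passes its speed limit or range.

## Working session

There is one attempt and no reset: what is moved stays moved. The work goes in short steps, each a Python script; the robot and the scene stay as the last script left them, time stands still between calls to the robot, and variables do not carry over. Pictures are saved under pics/ and viewed, at most 10 in all, crops included, and the job is handed in when it is done.

```bash
mkdir -p pics
python3 - <<'E'
from rig import manip
import cv2
for n in("scene","top"):
    cv2.imwrite(f"pics/{n}0.png",manip.snapshot(n)[:,:,::-1])
    c=manip.calibration(n);print(n,c["camera_matrix"],c["R"],c["t"])
print(manip.get_state())
E
```

```text
scene [[387.13723648   0.         278.00634432]
 [  0.         387.13723648 205.20013104]
 [  0.           0.           1.        ]] [[-0.85354188  0.52102352 -0.00086386]
 [ 0.37944078  0.6204628  -0.68633127]
 [-0.35705874 -0.58614027 -0.72728856]] [ 0.47846845 -0.18475792  1.23364936]
top [[382.96197552   0.         279.54121964]
 [  0.         382.96197552 208.12604711]
 [  0.           0.           1.        ]] [[ 0.00316823 -0.99992519  0.01181428]
 [-0.98944197 -0.00484643 -0.14484854]
 [ 0.14489497 -0.01123063 -0.9893833 ]] [0.01247835 0.56170591 0.93053039]
{'time_s': 0.1, 'q': array([ 1.50409942e+00,  3.59336131e-01,  1.11517409e-02, -2.57254748e-04,
       -1.22407150e+00, -2.88102952e-01]), 'joint_vel': array([-4.27693809e-05, -2.39139337e-03,  5.33954302e-04,  1.28082043e-03,
        3.62591507e-04, -1.43903710e-03]), 'joint_torque': array([-1.77932601e-03, -5.84766662e+01,  2.94108313e+01,  6.95453212e+00,
       -3.15461853e-03,  8.95911398e-06]), 'position': array([0.23438926, 0.63255875, 0.23045365]), 'tcp_rot': array([ 3.09080960e+00, -5.54274376e-01, -1.24274412e-04]), 'contact_force': array([-0.38708811,  0.18581186, -0.75026187]), 'moment': array([-0.00707214, -0.00529976, -0.00472494]), 'gripper_force': 0.0, 'width': 0.08509551201873332}
```

View pics/scene0.png

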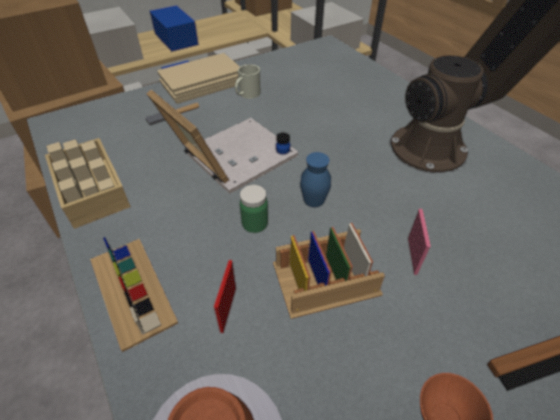

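View pics/top0.png

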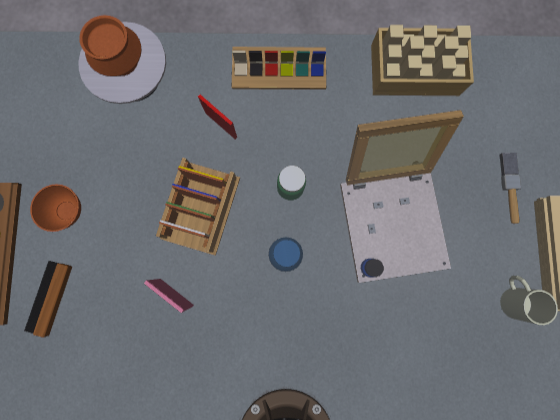

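The scene view shows the rack with yellow, blue, green and white tiles, with blue third from the robot. In the top view its top edge is near (195,192). The base is at about (397,228), its stops are at (378,205), (405,201) and (372,229), and the ink pot is at (372,268). Next I'll take zoomed crops for accurate pixels.

```bash
cat > h.py <<'E'
import numpy as np, cv2
from rig import manip
from scipy.spatial.transform import Rotation as Ro
def ray(c,uv,z):
    K,R,t=c["camera_matrix"],np.array(c["R"]),np.array(c["t"])
    o=-R.T@t; d=R.T@np.linalg.inv(K)@np.array([uv[0],uv[1],1.]); return o+d*(z-o[2])/d[2]
E
python3 - <<'E'
from h import *
im=cv2.imread("pics/top0.png")
a=im[150:260,150:250]; b=im[165:285,335:460]
f=lambda a:cv2.resize(a,(400,int(400*a.shape[0]/a.shape[1])),interpolation=cv2.INTER_CUBIC)
A,B=f(a),f(b); H=max(len(A),len(B))
P=lambda x:np.pad(x,((0,H-len(x)),(0,0),(0,0)))
cv2.imwrite("pics/z0.png",np.hstack([P(A),P(B)]))
E
```

```text
(no output)
```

View pics/z0.png

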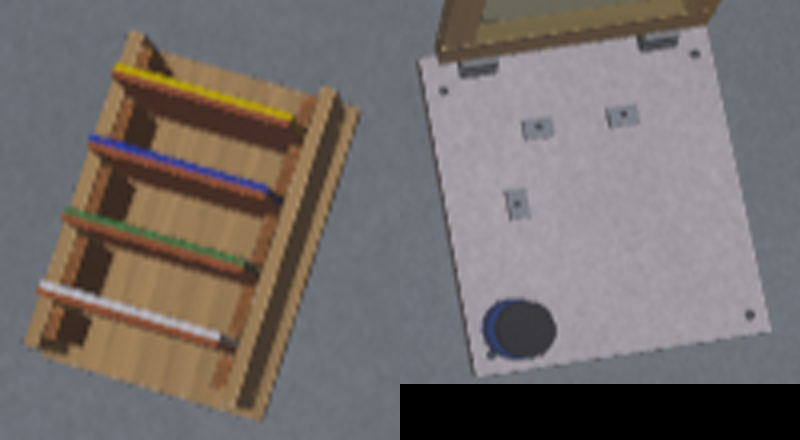

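In the zoom, the blue tile's top edge runs from (90,142) to (282,192) at 4x. The board corners are (418,60), (475,377), (770,328) and (708,28) at 3.2x, with the stops at (538,127), (623,116) and (517,205). I'll compute the poses and check what the arm can reach.

Run:
```python
from h import *
np.set_printoptions(precision=4,suppress=True)
c=manip.calibration("top")
L=lambda u,v:(150+u/4,150+v/4); S=lambda u,v:(335+(u-400)/3.2,165+v/3.2)
e=[ray(c,L(*p),.118) for p in((90,144),(282,194))]; print("tile",e,np.linalg.norm(e[0]-e[1]),(e[0]+e[1])/2)
C=[ray(c,S(*p),.018) for p in((418,60),(475,377),(770,328),(708,28))]; print("board",C)
st=[ray(c,S(*p),.024) for p in((538,127),(623,116),(517,205))]; print("stops",st)
y=C[1]-C[2]; yaw=np.arctan2(-y[0],y[1]); x=C[0]-C[1]; yaw2=np.arctan2(x[1],x[0]); print(yaw,yaw2)
d=e[0]-e[1]; ty=np.arctan2(-d[0],d[1]); print("tileyaw",ty)
cs=(C[1]+C[2])/2+.13*np.array([np.cos(yaw2),np.sin(yaw2),0]);print("centre",cs)
# reachability of tool with tilt a from vertical over the station, blue up
yw=(yaw+yaw2)/2
for ang in (yw,yw+np.pi/2):
  h=np.array([np.cos(ang),np.sin(ang),0])
  for a in (0,30,50,60,65,70,75,80):
    a=np.radians(a); z=np.sin(a)*h+np.array([0,0,-np.cos(a)]) # tool axis
    up=np.cos(a)*h+np.array([0,0,np.sin(a)])  # blue normal
    for s in(1,-1):
        R=np.c_[np.cross(s*up,z),s*up,z]; rv=Ro.from_matrix(R).as_rotvec()
        low=cs-0.01*h+np.array([0,0,.0])+.05*h; low[2]=.022
        tcp=low-z*.08
        q=manip.inverse_kinematics(tcp,rv); print(round(ang,2),round(np.degrees(a)),s,tcp,q)
print(manip.calibration("wrist"))
```

```text
tile [array([0.6016, 0.2668, 0.118 ]), array([0.5724, 0.1537, 0.118 ])] 0.11679809176398319 [0.587  0.2102 0.118 ]
board [array([ 0.6305, -0.1457,  0.018 ]), array([ 0.375 , -0.1858,  0.018 ]), array([ 0.414 , -0.4227,  0.018 ]), array([ 0.6588, -0.3864,  0.018 ])]
stops [array([ 0.5744, -0.241 ,  0.024 ]), array([ 0.5838, -0.3105,  0.024 ]), array([ 0.5109, -0.2219,  0.024 ])]
0.16324983221144437 0.1554947387440138
tileyaw -0.25218129353643093
centre [ 0.5229 -0.2841  0.018 ]
0.16 0 1 [ 0.5624 -0.2778  0.102 ] [-0.148   0.3885 -0.2606  0.     -0.9216 -2.8342]
0.16 0 -1 [ 0.5624 -0.2778  0.102 ] [-0.148   0.3885 -0.2606  0.     -0.9216  0.3074]
0.16 30 1 [ 0.5229 -0.2841  0.0913] [-0.3894  0.2266 -0.4491 -0.5678 -0.5063 -2.1458]
0.16 30 -1 [ 0.5229 -0.2841  0.0913] [-0.3894  0.2266 -0.4491 -0.5678 -0.5063  0.9958]
0.16 50 1 [ 0.5019 -0.2875  0.0734] [-0.8589  0.3244 -0.4466 -1.3003 -0.7432 -1.1247]
0.16 50 -1 [ 0.5019 -0.2875  0.0734] [-0.8589  0.3244 -0.4466 -1.3003 -0.7432  2.0169]
0.16 60 1 [ 0.494  -0.2888  0.062 ] [-1.0646  0.4626 -0.488  -1.5082 -0.9546 -0.734 ]
0.16 60 -1 [ 0.
[... 1738 characters left out ...]
88  0.0494] [-0.6959  1.0399  0.5816 -0.7821 -2.0768  2.4038]
1.73 75 1 [ 0.5288 -0.3209  0.0427] [-0.713   1.0959  0.6321 -0.835  -2.1481 -0.7565]
1.73 75 -1 [ 0.5288 -0.3209  0.0427] [-0.713   1.0959  0.6321 -0.835  -2.1481  2.3851]
1.73 80 1 [ 0.5291 -0.3224  0.0359] [-0.7284  1.1506  0.6794 -0.8919 -2.2165 -0.7812]
1.73 80 -1 [ 0.5291 -0.3224  0.0359] [-0.7284  1.1506  0.6794 -0.8919 -2.2165  2.3604]
{'camera_matrix': array([[315.706 ,   0.    , 270.8768],
       [  0.    , 315.706 , 207.7634],
       [  0.    ,   0.    ,   1.    ]]), 'R': array([[-0.3485, -0.9373,  0.001 ],
       [-0.9042,  0.3365,  0.2631],
       [-0.2469,  0.0908, -0.9648]]), 't': array([ 0.6755, -0.0353,  0.3781])}
```

```bash
cat >> h.py <<'E'
def rv(yaw,a=0.,s=-1):
    """tool tilted a from vertical toward heading yaw; tool y = s*blue normal"""
    h=np.array([np.cos(yaw),np.sin(yaw),0]); k=np.array([0,0,1.])
    z=np.sin(a)*h-np.cos(a)*k; y=s*(np.cos(a)*h+np.sin(a)*k)
    return Ro.from_matrix(np.c_[np.cross(y,z),y,z]).as_rotvec()
def snap(name,f):
    c=manip.calibration(name); im=manip.snapshot(name)[:,:,::-1].copy(); cv2.imwrite(f"pics/{f}.png",im); return c,im
E
python3 - <<'E'
from h import *
np.set_printoptions(precision=4,suppress=True)
manip.goto([.587,.210,.25],rv(-.252)); manip.set_gripper(.028)
s=manip.get_state(); print(s["time_s"],s["q"],s["position"],s["width"])
c,im=snap("wrist","w1"); np.save("w1.npy",c,allow_pickle=True)
E
```

```text
2.6667 [ 0.6563  0.2637 -0.0803 -0.     -1.2269 -0.9083] [0.587 0.21  0.25 ] 0.028013290121768536
```

View pics/w1.png

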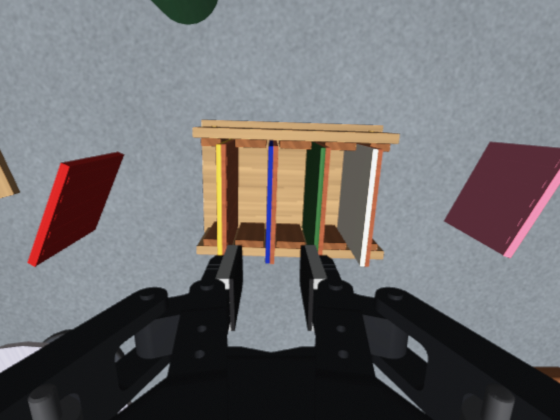

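The blue tile's top edge runs from about (273,142) to (270,263), centred between the fingers (column 271).

Run:
```python
from h import *
np.set_printoptions(precision=4,suppress=True)
c=np.load("w1.npy",allow_pickle=True).item()
im=cv2.imread("pics/w1.png").astype(int)
for r in(150,170,190,210,230,250):
    row=im[r,255:290]; b=np.where(row[:,0]-row[:,2]>40)[0]+255; k=np.where(row[:,2]-row[:,0]>60)[0]+255
    print(r,b,k)
e=[ray(c,p,.118) for p in((273,142),(270.3,263))]; m=(e[0]+e[1])/2; d=e[0]-e[1]
print(e,np.linalg.norm(d),m, np.arctan2(d[1],d[0]))
```

```text
150 [268 269 270 271 272] [255 256 257 258 259 260 261 262 263 264 265 266 267 274 275 276 277 278
 279 280 281 282 283 284 285 286 287 288 289]
170 [268 269 270 271] [255 256 257 258 259 260 261 262 263 264 265 266 273 274 275 276 277 278
 279 280 281 282 283 284 285 286 287 288 289]
190 [267 268 269 270 271] [255 256 257 258 259 260 261 262 263 264 265 266 273 274 275 276 277 278
 279 280 281 282 283 284 285 286 287 288 289]
210 [267 268 269 270] [255 256 257 258 259 260 261 262 263 264 265 272 273 274 275 276 277 278
 279 280 281 282 283 284 285 286 287 288 289]
230 [266 267 268 269 270] [271 272 273 274 275]
250 [266 267 268 269] [255 256 257 258 259 260 261 262 263 264 271 272 273 274 275 276 277 278
 279 280 281 282 283 284 285 286 287 288 289]
[array([0.5729, 0.1635, 0.118 ]), array([0.6034, 0.2718, 0.118 ])] 0.1125178188564346 [0.5881 0.2176 0.118 ] -1.8448307169439018
```

Run:
```python
from h import *
np.set_printoptions(precision=4,suppress=True)
o=rv(-.265); p=np.array([.588,.216,.14])
def st(t):
    s=manip.get_state(); print(t,s["time_s"],s["position"],s["contact_force"],s["width"],s["gripper_force"])
manip.servo_line(p,.15,o); p[2]=.088; manip.servo_line(p,.08); st("down")
manip.set_gripper(.0,f_grip=60); st("grip")
p[2]=.17; manip.servo_line(p,.08); p[2]=.28; manip.servo_line(p,.12); manip.wait(.2); st("up")
c,im=snap("wrist","w2"); np.save("w2.npy",c,allow_pickle=True)
```

```text
down 4.4 [0.5883 0.2162 0.0883] [0.3772 0.5043 0.7805] 0.027689074856027483 0.0
grip 4.7 [0.5885 0.2163 0.0888] [-0.5804  0.3292  2.3657] 0.00830727789506112 59.05158340930939
up 7.1417 [0.5878 0.2159 0.2792] [ 0.9316  0.153  -1.8302] 0.007626772820704766 58.41216802597046
```

View pics/w2.png

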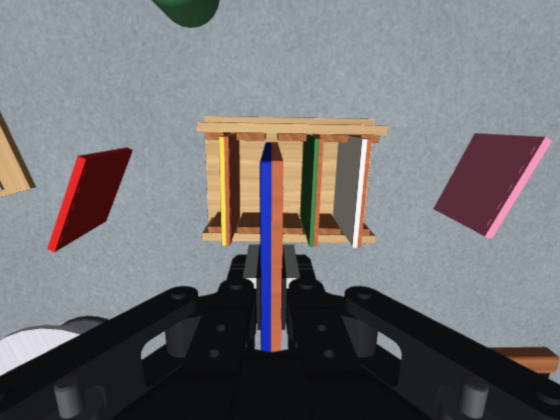

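The tile is held cleanly: its top edge runs from (272,143) to (271,352) with blue on the left. Next I'll work out the offset in the grip, then carry and tilt it high above the base.

```bash
cat >> h.py <<'E'
BY=.160; BC=np.array([.5229,-.2841,0])   # board yaw, centre
def bd(x,y,z=0.): return BC+np.array([x*np.cos(BY)-y*np.sin(BY),x*np.sin(BY)+y*np.cos(BY),z])
def hold(x,y,eps,a,xo):
    """TCP pose so the tile's low clay edge is at board (x,y), eps above the bed, tool tilted a"""
    r=rv(BY+np.pi/2,a); M=Ro.from_rotvec(r).as_matrix()
    return bd(x,y,.018+eps)-.0045*M[:,1]-.08*M[:,2]-xo*M[:,0], r   # blue normal = -tool y
def st(t):
    s=manip.get_state(); print(t,round(s["time_s"],2),s["q"].round(2),s["position"].round(4),s["contact_force"].round(1),round(s["width"],4),round(s["gripper_force"],1)); return s
E
python3 - <<'E'
from h import *
c=np.load("w2.npy",allow_pickle=True).item()
e=[ray(c,p,.309) for p in((272,143),(271,352))]; m=(e[0]+e[1])/2; print(np.linalg.norm(e[0]-e[1]))
M=Ro.from_rotvec(rv(-.265)).as_matrix(); xo=float(M[:,0]@(m-[.5878,.2159,0])); print("xo",xo,M[:,1]@(m-[.5878,.2159,0]))
print("toolx at station",Ro.from_rotvec(rv(BY+np.pi/2)).as_matrix()[:,0])
p,r=hold(-.015,.043,.16,0,xo); p[2]=.28
manip.servo_line(p,.2,r); st("above")
for a in(30,50,70):
    p,r=hold(-.015,.043,.10,np.radians(a),xo); manip.servo_line(p,.08,r); st(a)
E
```

```text
0.08700397203246986
xo 0.014674357987697104 0.00038382774367019855
toolx at station [ 9.87227283e-01  1.59318207e-01 -4.52759807e-17]
above 9.68 [-0.1   0.11 -0.2  -0.   -1.26  1.83] [ 0.4861 -0.2416  0.2801] [ 0.1 -0.7 -1.7] 0.0079 58.4
30 11.07 [-0.47  0.46  0.12 -0.41 -1.56  2.28] [ 0.4928 -0.2817  0.1905] [-0.8  0.8 -2.5] 0.0079 58.4
50 11.57 [-0.63  0.68  0.35 -0.6  -1.88  2.36] [ 0.4961 -0.3046  0.1719] [-0.4  0.8 -1.2] 0.0082 58.5
70 12.07 [-0.72  0.9   0.54 -0.8  -2.16  2.35] [ 0.4991 -0.3189  0.1502] [ 0.4  0.2 -1.7] 0.0079 58.6
```

The near end of the tile was hidden by the gripper (only 87 of 110 mm visible), so the real offset is about 3 mm. I'll correct it, lower to just above the bed and look.

Run:
```python
from h import *
xo=.003; a=np.radians(70)
p,r=hold(-.015,.043,.03,a,xo); manip.servo_line(p,.08,r)
p,r=hold(-.015,.043,.008,a,xo); manip.servo_line(p,.04,r); manip.wait(.2); st("near")
_,t=snap("top","t3"); _,s=snap("scene","s3")
f=lambda a:cv2.resize(a,(400,400),interpolation=cv2.INTER_CUBIC)
cv2.imwrite("pics/z3.png",np.hstack([f(t[160:300,330:470]),f(s[80:220,140:320])]))
```

```text
near 14.01 [-0.71  1.01  0.54 -0.77 -2.07  2.43] [ 0.5101 -0.3173  0.0579] [ 1.3 -0.9 -2.6] 0.0082 58.6
```

View pics/z3.png

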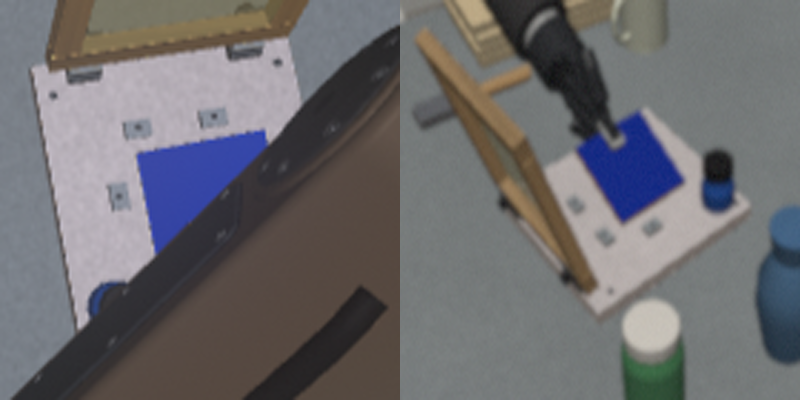

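The tile sits square over its place, blue face up, short of all three stops and clear of the ink pot. I'll touch down, open in small steps so the lower finger lowers it, then slide the finger out.

Run:
```python
from h import *
xo=.003; a=np.radians(70); f0=manip.get_state()["contact_force"][2]
for e in np.arange(.006,-.006,-.001):
    p,r=hold(-.015,.043,e,a,xo); manip.servo_line(p,.02,r); manip.wait(.1)
    f=manip.get_state()["contact_force"][2]
    if f-f0>4: break
st(f"touch eps={e:.3f}")
for w in np.arange(.010,.0261,.001): manip.set_gripper(w,f_grip=20)
st("open")
f1=manip.get_state()["contact_force"][2]
for i in range(4):
    p=p-[0,0,.001]; manip.servo_line(p,.02)
    if manip.get_state()["contact_force"][2]-f1>6: break
st(i)
_,t=snap("top","t4"); _,s=snap("scene","s4")
f=lambda a:cv2.resize(a,(400,400),interpolation=cv2.INTER_CUBIC)
cv2.imwrite("pics/z4.png",np.hstack([f(t[160:300,330:470]),f(s[80:220,140:320])]))
```

```text
touch eps=-0.001 16.91 [-0.71  1.02  0.54 -0.76 -2.06  2.44] [ 0.5099 -0.3174  0.0492] [ 0.9 -2.5  5.6] 0.0083 59.2
open 20.59 [-0.7   1.02  0.54 -0.76 -2.06  2.44] [ 0.51   -0.3172  0.0486] [ 0.2  0.7 -1. ] 0.026 0.5
3 21.59 [-0.7   1.03  0.54 -0.76 -2.06  2.44] [ 0.51   -0.3173  0.0457] [ 0.4 -0.7  6.2] 0.0257 0.5
```

View pics/z4.png

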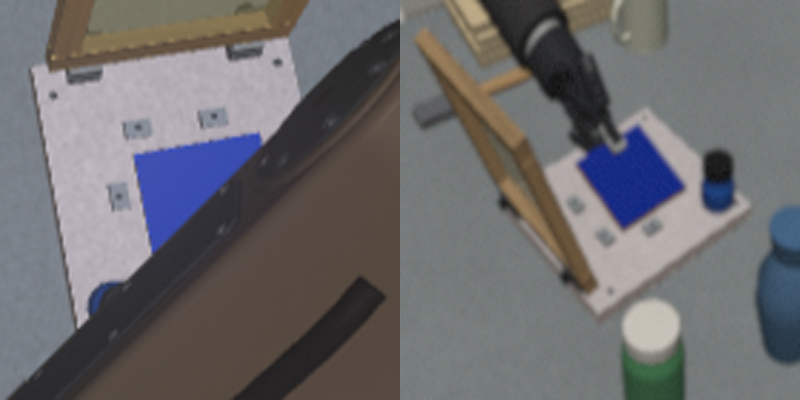

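The tile has come down with the finger and is still square, and the finger is just touching the bed. Now I'll slide it out slowly along the board's -y.

Run:
```python
from h import *
p=manip.get_state()["position"]; h=np.array([-np.sin(BY),np.cos(BY),0])
p=p+[0,0,.0015]; manip.servo_line(p,.02)
p=p-.05*h; manip.servo_line(p,.03); st("out")
p=p-.03*h+[0,0,.03]; manip.servo_line(p,.1)
p=bd(-.005,-.16,.2); manip.servo_line(p,.12,rv(BY+np.pi/2,np.radians(30))); st("up")
manip.servo_line(bd(-.12,-.10,.22),.15,rv(BY+np.pi/2,0)); st("v")
_,t=snap("top","t5"); _,s=snap("scene","s5"); 
f=lambda a:cv2.resize(a,(400,400),interpolation=cv2.INTER_CUBIC)
cv2.imwrite("pics/z5.png",np.hstack([f(t[160:300,330:470]),f(s[80:220,140:320])]))
```

```text
out 23.79 [-0.74  1.08  0.68 -0.77 -2.14  2.4 ] [ 0.518  -0.3665  0.0473] [-0.6 -0.5 -0.1] 0.0259 0.0
up 25.62 [-0.62  0.69  0.54 -0.37 -1.79  2.34] [ 0.5429 -0.4426  0.1984] [ 0.3  0.6 -0.1] 0.0261 0.0
v 26.65 [-0.43  0.22 -0.21 -0.   -1.14  2.16] [ 0.4208 -0.4023  0.2195] [-0.4 -0.1  0.6] 0.0259 0.0
```

View pics/z5.png

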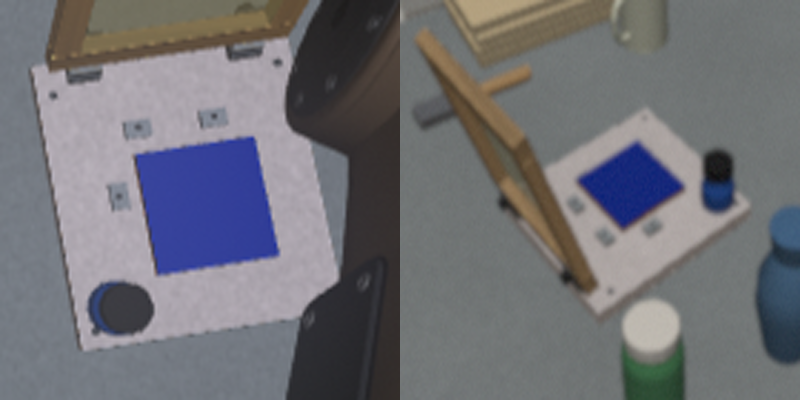

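The tile lies flat, blue face up, a few mm short of the stops. I'll measure it in the board frame and push it home, using the spread fingers as a two-point pusher.

```bash
cat >> h.py <<'E'
def tile(f):
    c,im=snap("top",f); hsv=cv2.cvtColor(im,cv2.COLOR_BGR2HSV)
    m=cv2.inRange(hsv,(112,120,60),(130,255,255)); m[:165]=0; m[:,:340]=0
    k=max(cv2.findContours(m,0,1)[0],key=cv2.contourArea)[:,0].astype(float)
    P=np.array([ray(c,q,.027)[:2] for q in k],np.float32)-BC[:2].astype(np.float32)
    R=np.array([[np.cos(BY),np.sin(BY)],[-np.sin(BY),np.cos(BY)]]); B=(P@R.T).astype(np.float32)
    print("tile in board, mm/deg",[np.round(np.array(v)*(1 if i==2 else 1000),1) for i,v in enumerate(cv2.minAreaRect(B))])
def push(ax,start,stop,lat,lim=8):
    """push along board axis ax (0=x,1=y) from start to at most stop, at lateral board coordinate lat"""
    r=rv(BY+(np.pi/2 if ax==0 else 0)); P=lambda v,z:bd(*((v,lat) if ax==0 else (lat,v)),z)
    d=P(1,0)-P(0,0)
    manip.servo_line(P(start,.12),.15,r); manip.set_gripper(.03); manip.servo_line(P(start,.021),.08); manip.wait(.3)
    f0=np.mean([(manip.wait(.03),manip.get_state()["contact_force"]@d)[1] for _ in range(5)]); v=start
    while v<stop:
        v+=.001; manip.servo_line(P(v,.021),.02); f=manip.get_state()["contact_force"]@d-f0
        if f<-lim: break
    manip.wait(.2); s=manip.get_state(); print("push",ax,"v",round(v,4),"f",round(s["contact_force"]@d-f0,1),"t",s["time_s"])
    manip.servo_line(P(v-.012,.021),.08); manip.servo_line(P(v-.012,.12),.15)
E
python3 - <<'E'
from h import *
tile("t6")
push(1,-.085,-.055,-.005)
push(0,-.090,-.055,0.)
st("x")
E
```

```text
tile in board, mm/deg [array([-19.7, -11.7]), array([109. , 107.5]), np.float64(89.9)]
push 1 v -0.062 f -9.6 t 36.5417
push 0 v -0.068 f -9.6 t 47.1417
x 48.25 [-0.22  0.23 -0.45 -0.   -0.89  1.95] [ 0.4436 -0.2966  0.1193] [-0.  -0.5  0. ] 0.0297 0.0
```

Run:
```python
from h import *
manip.servo_line(bd(-.12,-.10,.22),.15); tile("t7"); t=cv2.imread("pics/t7.png"); print(manip.get_state()["time_s"])
cv2.imwrite("pics/z7.png",cv2.resize(t[175:285,340:450],(600,600),interpolation=cv2.INTER_CUBIC))
```

```text
tile in board, mm/deg [array([-4.9,  0.2]), array([109., 108.]), np.float64(89.8)]
49.4333
```

View pics/z7.png

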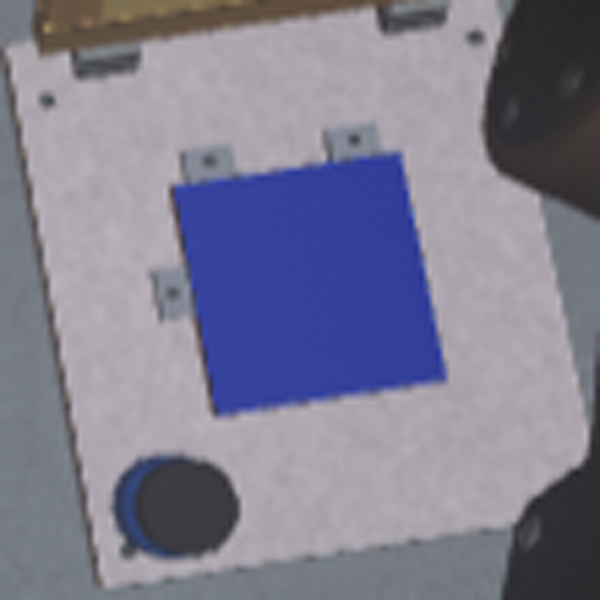

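The tile touches both back stops (209,165 and 352,142) and the side stop (172,293). It measures (-4.9, 0.2) mm in the board frame against home at (-5, 0), and it is square. I'm handing in.

```bash
python3 -c "
from rig import manip
print(manip.job_done())"
```

```text
the job is handed in; nothing more can be done
None
```

The blue tile lies flat on the printing base, blue face up and snug against both back stops and the side stop. I handed the job in at about 49 s, and the hand-in call returned no verdict.

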